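# Load jar lids into the capper's spring-loaded magazine

### The job

Load the two large jar lids into the capper's lid magazine, one after the other: each comes off the level shelf down the slope to the back stop, then is pushed along the stop, past the two retaining lips and into the spring-loaded magazine, until the lips have snapped shut behind it. Leave the small lid, the two tubs and the ladle where they are.

Things in the scene. Friction and masses are not known exactly. Their poses are not given: they have to be found in the camera images.
- feeder: Fixed steel lid feeder, 491 mm wide. Origin on the table, below the crest where its level shelf meets its slope. x: ahead, down the slope; y: left along the crest; z: up. Shelf: top at z = 60 mm, x = -95 to 0, y = -235 to 252 mm, no rim. From the crest the slope falls at 16 degrees towards +x. Smooth: a lid whose centre is past the crest slides down by itself.
- lane (a point): Point on the slope's surface at feeder y = -115, 60 mm down the slope: where the centre of a large lid lies when it rests against the back stop, a wall 25 mm high along the slope's lower edge (90 mm down the slope), the full width. The area is open at the right-hand end (feeder y = -235 mm); lids may come down anywhere from y = -205 to -25 mm, then are pushed along +y.
- mouth (a point): Point on the slope's surface midway between the tips of the two shut retaining lips, feeder y = 84.5, 58 mm down the slope. Lips: 18 mm pawls, pivoted in the lane walls at y = 77, tips 36 mm apart; they fold only inwards (+y), by 2 N, and spring shut. A large lid is held once its centre has passed y = 111 mm: push it to about 120, then back off and it stays at about 111.
- magazine (a point): Point on the slope's surface in the lane, feeder y = 170, 58 mm down the slope. The lane, 64 mm wide, runs between the back stop and a second wall, 25 mm high, inner face 26 mm down the slope, from y = 36 (lead-in flare from y = 14) to 252 mm. From y = 100 on, 13 mm flanges overhang both sides 22.5 mm above the slope, so lids can only enter along the lane.
- follower (a joint): Travel (m) along feeder +y of the spring-loaded plate in the magazine: 0 when empty (its face then at feeder y = 92 mm), about 0.049 with one large lid held, 0.109 with two; limit 0.128. It pushes back with about 3 N.
- lip_low (a joint): Angle in rad of the retaining lip in the back stop; 0 shut, grows to 1.1 as it folds inwards.
- lip_high (a joint): Angle in rad of the retaining lip in the upper lane wall; 0 shut, grows to 1.1 as it folds inwards.
- lid_a_center (a point): Centre of a large round white plastic screw lid, 60 mm in diameter, 20 mm high, 35 g, lying flat on the shelf; its z is the lid's axis.
- lid_b_center (a point): Centre of the other large lid, just the same.
- lid_small_center (a point): Centre of the small round white lid, 44 mm in diameter, 20 mm high, lying on the shelf in the same row, in any of the three places (80 mm apart). Not to be loaded.
- tub_left_center (a point): Centre of an open white plastic tub, 74 mm in diameter, 65 mm high, on the table to the left of the feeder. Bystander.
- tub_right_center (a point): Centre of a like tub on the table to the right of the feeder. Bystander.
- ladle_grip (a point): Handle of a black ladle (260 mm) lying on the table to the left of the feeder. Bystander.
Things that resemble listed ones, but are neither listed nor needed, are in the scene too. What is shaped like the part that bears lid_a_center but black or green is not meant.

How it is judged:
By the outcome, as a careful person would: the job done as asked, in the order asked, and still so for the second after the job is handed in, with the robot touching nothing.
It also fails if it takes over 69 s, if anything falls off the work surface, if the arm or the gripper's body presses on something with over 40 N, if the wrist force passes 120 N, or if a joint passes its speed limit or range.

### The arm

A 6-joint arm with a two-finger parallel gripper is mounted at the origin on the work surface. World frame = base frame: x ahead of the robot, y to its left, z up, the work surface at z = 0. Lengths are in m, angles in rad, forces in N, time in s.
With the tool pointing down it reaches from about 0.35 to 0.925 m from the base axis. Payload 6.4 kg.
Tool frame: the origin (TCP) lies at the very end of the fingers, on their centre line; the grasp point (between the pads) lies 19 mm behind it (r.tcp_to_grasp is the distance from the TCP to the grasp point, in m); z points along the fingers, y is the line along which they close (so a half turn about z gives the same grasp; the last joint's range is limited). The gripper opens to 85 mm and grips with 20 to 120 N. Pads are 22 mm wide; open, the fingers measure 114 mm over their backs; the gripper's body (76 mm by 85 mm) begins 54 mm behind the grasp point. The pads swing forward as they close: fully open they stand 13 mm farther back than shut.
Start: joints at [-1.296, 0.245, 1.558, -0, 1.339, -0.174], TCP at [0.282, -0.586, 0.231] pointing down, gripper open.
Joint ranges: [-3.13, 3.13], [-1.02, 2.26], [0.13, 2.54], [-0.95, 4.09], [0.21, 2.88], [-2.74, 2.74]. Speed limits (rad/s): [2.57, 2.57, 3.14, 3.14, 3.14, 3.14].

### API

Orientations are given as a unit quaternion [w, x, y, z].
In Python, from cell import sense, read_camera, finish_job, r gives the robot as it stands.
- The arm moves only by the shell command python3 -m creep 'ROWS' [FORCE]. ROWS is JSON, a list of rows, each a list of 7 numbers: the turn, a rotation vector about the tool's x, y, z in rad, then the shift along the tool's x, y, z in mm, then the closure, from 0 (fully open) to 1 (shut). In form: [[wx, wy, wz, tx, ty, tz, grip], ...]. A call has 1 to 12 rows; each row is the pose to reach, as a shift and turn from the pose commanded when the call began, along the tool's axes at that moment; what a row does not reach only later rows make up. A row lasts 1/10 s, in which the tool goes at most 50 mm and 8.59 degrees, less where a joint would pass 70% of its speed; a pose out of reach is approached as far as the arm can. A call with a gripper value outside its range is refused whole. The fingers move at their own pace and stop on an object; FORCE is the grip in N (left out, the last holds). Time passes only in rows, so rows that repeat a pose let the fingers close. It gives the time, the measured TCP pose, the force, the opening and the grip force at its end, in the units of the state.
- sense(): the state, without advancing time (a new reading comes with each control period).
- read_camera(name): name is "scene" or "side" or "wrist"; returns a dict with "image" (384x512x3 uint8, red, green, blue), "camera_matrix" (3x3 intrinsics, pixels), "R" (3x3) and "t" (3): a world point X has camera coordinates R X + t; the wrist camera has in their place "hand_eye" (4x4, takes a point from camera to tool coordinates, whose origin is the TCP and whose axes are the flange's). Camera axes: x right, y down, z forward; pixel columns grow to the right and rows downward; lengths in m; the calibration is good to about 2 mm. A picture is of the moment at which its call begins: read the wrist's pose just before it. There is no depth.
- finish_job(): hands the job in; it is judged then, once.
The state is a dict: "clock": time; "joints": joint angles; "joint_vel": joint speeds; "joint_torque": joint torques, N m; "tcp_pos": TCP position; "ee_rot": TCP orientation; "wrist_force": force on the tool from outside, world axes, zero at the start; "moment": the same for the moment, N m; "finger_gap": finger opening in m; "gripper_force": force on a finger pad.
Only numpy, scipy, OpenCV 4.12 (cv2) and the standard library are available. Lean on these libraries where they do the work, as an engineer would, in place of code of your own. Each camera call takes 0.05 s, during which the arm holds its last target. There are 200 camera calls.

## Working session

There is one attempt and no reset: what is moved stays moved. The work goes in short steps, Python scripts to look and compute and a shell command to move; the robot and the scene stay as the last step left them, time stands still between calls to the robot, and variables do not carry over. Pictures are saved under pics/ and viewed, at most 10 in all, crops included, and the job is handed in when it is done.

```bash
ls; mkdir -p pics; python3 - <<'E'
from cell import *
import cv2,json
s=sense();print({k:s[k] for k in('clock','tcp_pos','ee_rot','finger_gap')})
for n in('scene','side','wrist'):
    c=read_camera(n);cv2.imwrite(f'pics/{n}0.png',c['image'][...,::-1])
    print(n,{k:v.tolist() if hasattr(v,'tolist') else v for k,v in c.items() if k!='image'})
E
```

```text
pics
{'clock': 0.0, 'tcp_pos': array([ 0.2818826 , -0.58508651,  0.23017637]), 'ee_rot': array([-9.73574244e-04,  9.74927623e-01,  2.22520066e-01, -4.90755757e-05]), 'finger_gap': 0.08550470205973242}
scene {'camera_matrix': [[438.4780320106903, 0.0, 254.06021716025242], [0.0, 438.4780320106903, 194.74130733853593], [0.0, 0.0, 1.0]], 'R': [[0.8851674355818134, 0.46523238004538875, 0.00611911291113533], [0.330278286029618, -0.6190270639581563, -0.7125459619313567], [-0.3277115572616476, 0.6327434919812668, -0.7015987518464513]], 't': [-0.4425093200373713, -0.11968153243682776, 1.4567812457617335]}
side {'camera_matrix': [[460.96589431205507, 0.0, 254.10729986396802], [0.0, 460.96589431205507, 191.17439995536813], [0.0, 0.0, 1.0]], 'R': [[0.9825749656228644, -0.1850377013744664, -0.017535278762556537], [-0.15590990630622528, -0.7691731993150125, -0.619729530175134], [0.10118566127080858, 0.61166464547623, -0.7846195405593896]], 't': [-0.49576120057953443, 0.10526720083068015, 1.2964921102596478]}
wrist {'camera_matrix': [[306.80031800378396, 0.0, 254.21387108709976], [0.0, 306.80031800378396, 195.60273282400095], [0.0, 0.0, 1.0]], 'hand_eye': [[-0.0007200921790214661, -0.9550701246780275, -0.29637904516809, 0.07536617000958348], [0.9999997077552669, -0.0006116225076754214, -0.00045870174066982316, -0.0004352365783265588], [0.00025682023382336486, -0.2963792888604115, 0.9550702859883993, -0.14152096096804456], [0.0, 0.0, 0.0, 1.0]]}
```

View pics/scene0.png

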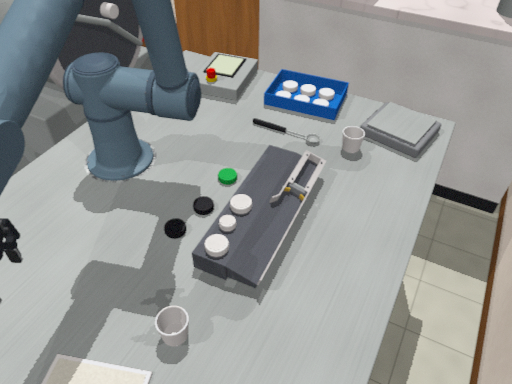

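View pics/side0.png

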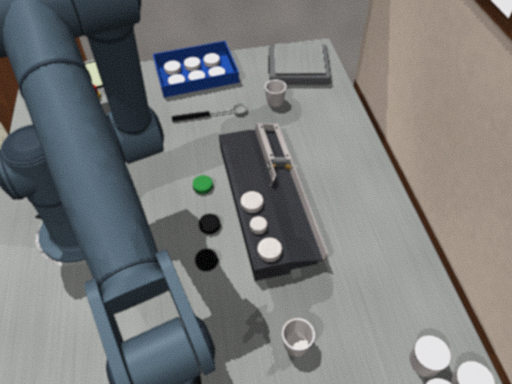

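The scene view shows large lids at (241,204) and (217,246), with the small one at (227,223). The side view shows them at (252,202), (270,249) and (258,225), with the feeder slightly yawed. Next I'll measure the lids and zoom in on the feeder.

```bash
cat > h.py <<'E'
import numpy as np,cv2
from cell import *
def ray(c,uv):
    K,R,t=[np.array(c[k]) for k in('camera_matrix','R','t')]
    d=R.T@np.linalg.inv(K)@np.array([uv[0],uv[1],1.]);return -R.T@t,d
def onz(c,uv,z):
    o,d=ray(c,uv);return o+d*(z-o[2])/d[2]
def proj(c,X):
    K,R,t=[np.array(c[k]) for k in('camera_matrix','R','t')]
    p=K@(R@np.asarray(X,float)+t);return p[:2]/p[2]
def wristcam():
    from scipy.spatial.transform import Rotation as Ro
    s=sense();c=read_camera('wrist');q=s['ee_rot'];T=np.eye(4)
    T[:3,:3]=Ro.from_quat([q[1],q[2],q[3],q[0]]).as_matrix();T[:3,3]=s['tcp_pos']
    M=np.linalg.inv(T@np.array(c['hand_eye']));c['R']=M[:3,:3];c['t']=M[:3,3];return c
E
python3 - <<'E'
from h import *
for n,seeds in(('scene',[(241,204),(227,223),(217,246)]),('side',[(252,202),(258,225),(270,249)])):
    c=read_camera(n);im=c['image']
    g=cv2.inRange(im,(150,150,150),(255,255,255))
    k,l,st,ce=cv2.connectedComponentsWithStats(g)
    for u,v in seeds:
        i=l[v,u];print(n,st[i],ce[i],onz(c,ce[i],.075).round(4))
    x0,y0,w,h=(185,135,150,160) if n=='scene' else (205,110,135,175)
    cv2.imwrite(f'pics/z{n}.png',cv2.resize(im[y0:y0+h,x0:x0+w,::-1],None,fx=3.4,fy=3.4,interpolation=cv2.INTER_CUBIC))
a=np.hstack([cv2.copyMakeBorder(m,0,600-m.shape[0],0,0,0) if m.shape[0]<600 else m[:600] for m in(cv2.imread('pics/zscene.png')[:,:400],cv2.imread('pics/zside.png')[:,:400])])
cv2.imwrite('pics/both.png',a)
E
```

```text
scene [   42     0   470   384 90558] [325.82899357 212.77927958] [0.7082 0.0195 0.075 ]
scene [219 215  17  13 183] [226.84699454 220.90710383] [ 0.4872 -0.1317  0.075 ]
scene [204 234  25  22 380] [216.11842105 243.18947368] [ 0.5014 -0.2098  0.075 ]
side [241 191  22  18 316] [251.38607595 199.75949367] [ 0.4884 -0.0529  0.075 ]
side [250 216  17  15 190] [257.74210526 223.14210526] [ 0.4907 -0.1318  0.075 ]
side [258 238  24  21 394] [269.12944162 247.58629442] [ 0.5047 -0.2104  0.075 ]
```

View pics/both.png

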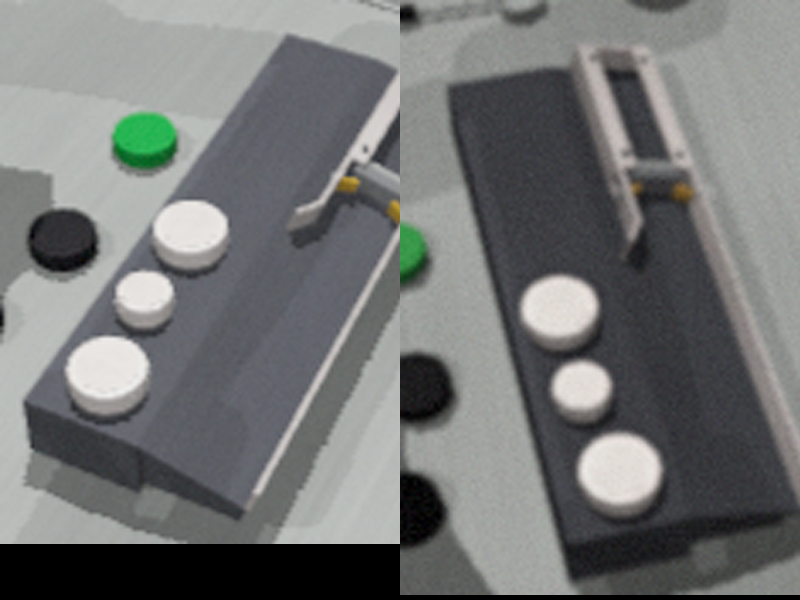

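The crop shows the shelf corners, the crest end and the back-stop end clearly. The magazine entrance has orange lips. I'll fit the feeder pose from these.

```bash
cat >> h.py <<'E'
def F(p,X):
    c,s=np.cos(p[2]),np.sin(p[2]);X=np.atleast_2d(X)/1000
    return np.c_[p[0]+c*X[:,0]-s*X[:,1],p[1]+s*X[:,0]+c*X[:,1],X[:,2]]
def Fi(p,W):
    c,s=np.cos(p[2]),np.sin(p[2]);d=np.atleast_2d(W)-[p[0],p[1],0]
    return 1000*np.c_[c*d[:,0]+s*d[:,1],-s*d[:,0]+c*d[:,1],d[:,2]]
E
python3 - <<'E'
from h import *
from scipy.optimize import least_squares
P={'BL':(-95,252,60),'BR':(-95,-235,60),'CR':(0,-235,60),'SR':(93.4,-235,59.2)}
sc={'BL':(269.1,146.2),'BR':(193.8,253.2),'CR':(226.2,266.8),'SR':(260,279.7)}
sd={'BL':(219.7,135.9),'BR':(255,270.3)}
cams=[(read_camera('scene'),sc),(read_camera('side'),sd)]
f=lambda p:np.concatenate([proj(c,F(p,P[k])[0])-uv for c,o in cams for k,uv in o.items()])
r_=least_squares(f,[.54,0,.08],x_scale=[.1,.1,.1]);p=r_.x
print(p,r_.fun.round(1));np.save('p.npy',p)
print(Fi(p,[[.4869,-.0525,.07],[.489,-.1318,.07],[.503,-.2101,.07]]).round(1))
s=sense();print(s['clock'])
E
```

```text
[ 0.54340616 -0.01772749  0.04752249] [ 0.8 -1.1 -1.4  0.6 -0.2  0.3  0.7  1.2 -1.1 -1.5  0.1 -0.6]
[[ -58.1  -32.    70. ]
 [ -59.8 -111.4   70. ]
 [ -49.5 -190.2   70. ]]
0.35
```

```bash
cat >> h.py <<'E'
def go(x,y,z,tilt=0.,p=None):
    """feeder target TCP (mm), tool x along feeder x, tilted about feeder y by tilt deg (16 = square to slope) -> row"""
    from scipy.spatial.transform import Rotation as Ro
    p=np.load('p.npy');s=sense();q=s['ee_rot'];R0=Ro.from_quat([q[1],q[2],q[3],q[0]])
    Rt=Ro.from_euler('z',p[2])*Ro.from_euler('y',np.radians(tilt))*Ro.from_euler('x',np.pi)
    w=(R0.inv()*Rt).as_rotvec();d=R0.inv().apply((F(p,(x,y,z))[0]-s['tcp_pos'])*1000)
    print('turn',w.round(4),'shift',d.round(1))
def slope(d,h): # point d mm down the slope, h above it -> feeder x,z
    a=np.radians(16);return d*np.cos(a)+h*np.sin(a),60-d*np.sin(a)+h*np.cos(a)
E
python3 -c "
from h import *
go(-118,-32,150)"
```

```text
turn [-0.0005  0.      0.4013] shift [ 360.7 -414.7   81.3]
```

```bash
python3 -m creep '[[0,0,0.1,30,-35,0,0.7],[0,0,0.2,60,-69,0,0.7],[0,0,0.3,90,-104,0,0.7],[0,0,0.401,120,-138,0,0.7],[0,0,0.401,150,-173,0,0.7],[0,0,0.401,180,-207,0,0.7],[0,0,0.401,210,-242,10,0.7],[0,0,0.401,240,-276,20,0.7],[0,0,0.401,270,-311,30,0.7],[0,0,0.401,300,-345,40,0.7],[0,0,0.401,330,-380,50,0.7],[0,0,0.401,361,-415,60,0.7]]' 40; python3 -m creep '[[0,0,0,0,0,0,0.7],[0,0,0,0,0,0,0.7]]'
python3 - <<'E'
from h import *
c=wristcam();cv2.imwrite('pics/w1.png',c['image'][...,::-1])
p=np.load('p.npy');print(Fi(p,sense()['tcp_pos']),sense()['finger_gap'])
for X in((-58,-32,80),(-58,-111,80),(-49,-190,80),(-95,252,60),(-95,-235,60),(0,0,60)):print(X,proj(c,F(p,X)[0]).round(1))
go(-118,-32,64)
E
```

```text
clock: 1.55
tcp_pos: [0.4275, -0.0534, 0.1713]
ee_rot: [0.0, 1.0, 0.024, 0.001]
wrist_force: [1.0, -0.4, -0.3]
finger_gap: 0.0254
gripper_force: 0.0
clock: 1.75
tcp_pos: [0.4272, -0.0542, 0.1712]
ee_rot: [0.0, 1.0, 0.025, -0.0]
wrist_force: [-0.6, -1.1, 0.7]
finger_gap: 0.0258
gripper_force: 0.0
[[-117.66556817  -31.92692626  171.56017743]] 0.025657320904112813
(-58, -32, 80) [256.4 122.2]
(-58, -111, 80) [363.3 122.5]
(-49, -190, 80) [472.6 110.1]
(-95, 252, 60) [-83.3 165.1]
(-95, -235, 60) [498.4 166.5]
(0, 0, 60) [213.7  40.4]
turn [ 0.0005 -0.0004  0.001 ] shift [ -0.4   0.  107.6]
```

View pics/w1.png

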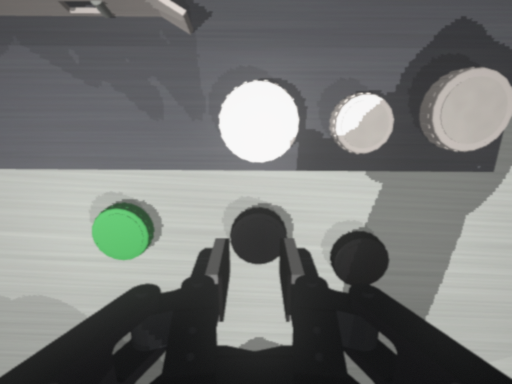

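The wrist view shows large lid A at (259,121), within about 2 mm of its predicted spot. The small lid is at (362,123), lid B at (470,108), and the shelf edge is at row 170. I'll descend behind lid A and push it.

```bash
python3 -m creep '[[0,0,0,0,2,30,0.7],[0,0,0,0,2,60,0.7],[0,0,0,0,2,90,0.7],[0,0,0,0,2,107,0.7],[0,0,0,0,2,107,0.7],[0,0,0,10,2,107,0.7],[0,0,0,18,2,107,0.7],[0,0,0,26,2,107,0.7],[0,0,0,34,2,107,0.7],[0,0,0,42,2,107,0.7],[0,0,0,50,2,107,0.7],[0,0,0,56,2,107,0.7]]' ; python3 -m creep '[[0,0,0,6,0,0,0.7],[0,0,0,12,0,0,0.7],[0,0,0,17,0,0,0.7],[0,0,0,22,0,0,0.7],[0,0,0,26,0,0,0.7],[0,0,0,30,0,0,0.7],[0,0,0,30,0,0,0.7],[0,0,0,30,0,0,0.7]]'
python3 - <<'E'
from h import *
c=wristcam();cv2.imwrite('pics/w2.png',c['image'][...,::-1])
p=np.load('p.npy');print(Fi(p,sense()['tcp_pos']))
x,z=slope(60,20);
for X in((x,-34,z),(3,-34,80)):print(proj(c,F(p,X)[0]))
E
```

```text
clock: 3.0
tcp_pos: [0.4841, -0.0543, 0.0644]
ee_rot: [0.0, 1.0, 0.024, 0.0]
wrist_force: [-0.1, -0.5, -0.2]
finger_gap: 0.0253
gripper_force: 0.0
clock: 3.8
tcp_pos: [0.5132, -0.053, 0.0643]
ee_rot: [-0.0, 1.0, 0.024, -0.0]
wrist_force: [0.3, 0.9, -0.6]
finger_gap: 0.0258
gripper_force: 0.0
[[-31.98969393 -33.73413191  64.22032598]]
[255.49592352  51.6056876 ]
[255.52896672 198.48963605]
```

View pics/w2.png

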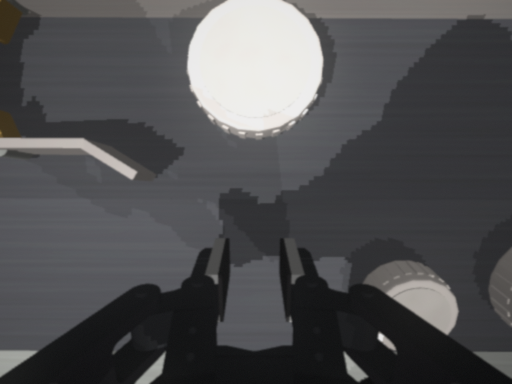

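Lid A lies at the back stop, at (255,62), around y = -34. Next I'll lift, shut the fingers, tilt square to the slope and come down behind it.

```bash
python3 - <<'E'
from h import *
for d,h,y in((59,60,-92),(59,5,-92),(59,5,75.5)):
    x,z=slope(d,h);go(x,y,z,16)
E
```

```text
turn [-1.00e-04 -2.79e-01  3.00e-04] shift [105.2  58.3 -37.2]
turn [-1.00e-04 -2.79e-01  3.00e-04] shift [90.1 58.3 15.6]
turn [-1.00e-04 -2.79e-01  3.00e-04] shift [  90.1 -109.2   15.7]
```

```bash
python3 -m creep '[[0,0,0,0,0,-20,0.7],[0,0,0,0,20,-40,0.7],[0,-0.05,0,10,45,-50,1],[0,-0.1,0,30,58,-50,1],[0,-0.18,0,60,58,-45,1],[0,-0.25,0,90,58,-40,1],[0,-0.279,0,105,58,-37,1],[0,-0.279,0,99,58,-16,1],[0,-0.279,0,94,58,2,1],[0,-0.279,0,90,58,15,1],[0,-0.279,0,90,58,15,1],[0,-0.279,0,90,58,15,1]]'
python3 - <<'E'
from h import *
c=wristcam();cv2.imwrite('pics/w3.png',c['image'][...,::-1])
p=np.load('p.npy');print(Fi(p,sense()['tcp_pos']))
for d,h,y in((59,5,-92),(59,5,-40),(59,5,75.5)):
    x,z=slope(d,h);go(x,y,z,16)
for d,h,y in ((90,25,-92),(90,25,-20),(90,25,60),(26,25,36),(26,25,100),(58,0,84.5),(60,20,-34)):
    x,z=slope(d,h);print((d,h,y),proj(c,F(p,(x,y,z))[0]).round(1))
E
```

```text
clock: 5.05
tcp_pos: [0.6059, -0.1068, 0.0496]
ee_rot: [0.003, 0.99, 0.024, -0.139]
wrist_force: [-0.0, -0.2, 0.4]
finger_gap: 0.0001
gripper_force: 0.0
[[ 58.86946696 -92.08685262  50.35052825]]
turn [ 0.0006 -0.0019 -0.    ] shift [-0.3 -0.1  2. ]
turn [ 0.0006 -0.0019 -0.    ] shift [ -0.3 -52.1   1.9]
turn [ 0.0006 -0.0019 -0.    ] shift [  -0.3 -167.6    1.8]
(90, 25, -92) [255.3 209.8]
(90, 25, -20) [ 85.7 209.9]
(90, 25, 60) [-102.7  210. ]
(26, 25, 36) [ -8.  333.8]
(26, 25, 100) [-139.5  333.9]
(58, 0, 84.5) [-75.8 250.5]
(60, 20, -34) [131.5 266.5]
```

View pics/w3.png

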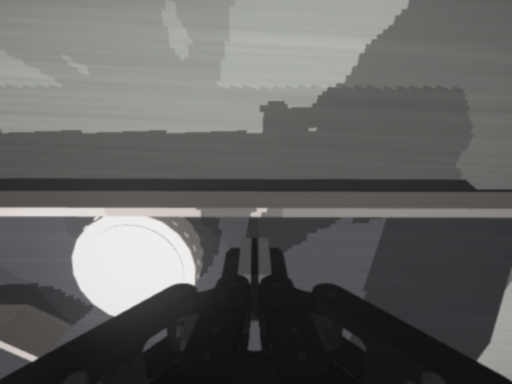

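The stop's edge at row ~210 and the lid at (128,265) match the prediction to about 1 mm. I'll push along the stop now.

```bash
python3 -m creep '[[0,0,0,0,-9,0,1],[0,0,0,0,-18,0,1],[0,0,0,0,-27,0,1],[0,0,0,0,-36,0,1],[0,0,0,0,-45,0,1],[0,0,0,0,-54,0,1],[0,0,0,0,-63,0,1],[0,0,0,0,-72,0,1],[0,0,0,0,-81,0,1],[0,0,0,0,-90,0,1],[0,0,0,0,-98,0,1],[0,0,0,0,-106,0,1]]'
python3 - <<'E'
from h import *
c=wristcam();cv2.imwrite('pics/w4.png',c['image'][...,::-1])
p=np.load('p.npy');print(Fi(p,sense()['tcp_pos']))
for d,h,y in((59,5,75.5),(58,5,75.5)):
    x,z=slope(d,h);go(x,y,z,16)
x,z=slope(58,0);print(proj(c,F(p,(x,84.5,z))[0]))
E
```

```text
clock: 6.3
tcp_pos: [0.6008, -0.0001, 0.0493]
ee_rot: [0.003, 0.99, 0.024, -0.139]
wrist_force: [-0.4, 0.2, 0.7]
finger_gap: -0.0002
gripper_force: 0.6
[[58.03342735 15.83432664 49.26328455]]
turn [0.0001 0.     0.0013] shift [  0.3 -59.7   0.7]
turn [0.0001 0.     0.0013] shift [ -0.7 -59.7   0.7]
[124.07654237 250.73670641]
```

View pics/w4.png

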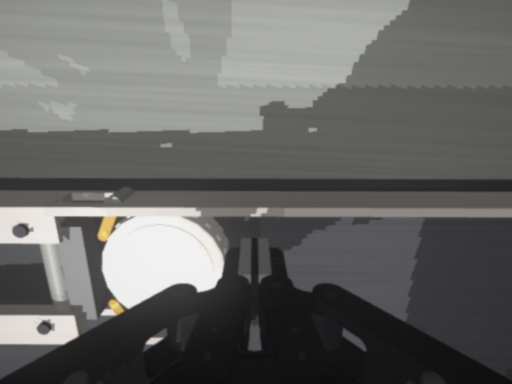

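Lid A is now at the lips, with the lips at about (107,228) and (118,308) and the lid at (162,265). I'll push it through, slowly.

```bash
python3 -m creep '[[0,0,0,0,-6,0,1],[0,0,0,0,-12,0,1],[0,0,0,0,-18,0,1],[0,0,0,0,-24,0,1],[0,0,0,0,-30,0,1],[0,0,0,0,-36,0,1],[0,0,0,0,-42,0,1],[0,0,0,0,-48,0,1],[0,0,0,0,-54,0,1],[0,0,0,0,-59,0,1],[0,0,0,0,-62,0,1],[0,0,0,0,-62,0,1]]'
python3 - <<'E'
from h import *
c=wristcam();cv2.imwrite('pics/w5.png',c['image'][...,::-1])
p=np.load('p.npy');print(Fi(p,sense()['tcp_pos']))
E
```

```text
clock: 7.55
tcp_pos: [0.5978, 0.0616, 0.0492]
ee_rot: [0.003, 0.99, 0.024, -0.139]
wrist_force: [0.6, -2.4, 0.1]
finger_gap: -0.0001
gripper_force: 1.4
[[58.11503514 76.39582188 49.2452803 ]]
```

View pics/w5.png

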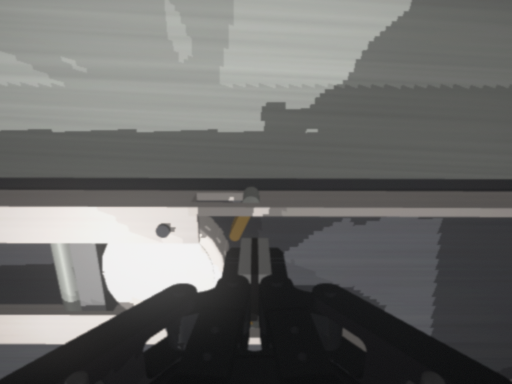

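The lower lip at (240,226) is back at its shut angle, and the follower is pushing with about 2.4 N. I'll back off and check where the lid settles.

```bash
python3 -m creep '[[0,0,0,0,5,0,1],[0,0,0,0,10,0,1],[0,0,0,0,18,0,1],[0,0,0,0,28,0,1],[0,0,0,0,40,0,1],[0,0,0,0,40,-20,1],[0,0,0,0,40,-45,1],[0,0,0,0,40,-70,1],[0,0,0,0,40,-90,1],[0,0,0,0,40,-90,1]]'
python3 - <<'E'
from h import *
c=wristcam();cv2.imwrite('pics/w6.png',c['image'][...,::-1]);im=c['image']
p=np.load('p.npy');print(Fi(p,sense()['tcp_pos']))
for y in(111,171):
    x,z=slope(59,20);print(y,proj(c,F(p,(x,y,z))[0]).round(1))
x,z=slope(58,0);print('mouth',proj(c,F(p,(x,84.5,z))[0]).round(1))
go(-110,-190,130)
go(-110,-190,64)
E
```

```text
clock: 8.6
tcp_pos: [0.6271, 0.0213, 0.1392]
ee_rot: [0.004, 0.99, 0.023, -0.136]
wrist_force: [0.7, 0.1, 0.6]
finger_gap: -0.0
gripper_force: 0.0
[[ 83.9581817   35.38931463 137.05018001]]
111 [155.1 206.7]
171 [ 76.5 206.8]
mouth [194.8 199.9]
turn [ 0.0004  0.2759 -0.0004] shift [-184.6  225.5   59.7]
turn [ 0.0004  0.2759 -0.0004] shift [-166.6  225.4  123.2]
```

View pics/w6.png

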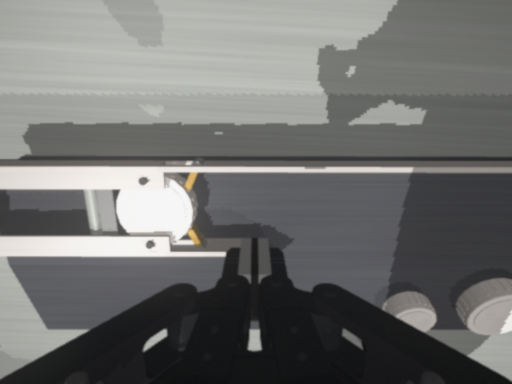

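Lid A is held at (155,208), which matches y = 111, and both orange lips are shut behind it. Now lid B.

```bash
python3 -m creep '[[0,0.04,0,-26,32,8,0.7],[0,0.08,0,-53,64,17,0.7],[0,0.12,0,-79,97,26,0.7],[0,0.16,0,-106,129,34,0.7],[0,0.2,0,-132,161,43,0.7],[0,0.24,0,-158,193,51,0.7],[0,0.276,0,-185,224,60,0.7],[0,0.276,0,-179,224,81,0.7],[0,0.276,0,-173,224,102,0.7],[0,0.276,0,-167,224,123,0.7],[0,0.276,0,-167,224,123,0.7],[0,0.276,0,-167,224,123,0.7]]'
python3 - <<'E'
from h import *
p=np.load('p.npy');print(Fi(p,sense()['tcp_pos']));go(-32,-189,64)
E
```

```text
clock: 9.85
tcp_pos: [0.4401, -0.2101, 0.0626]
ee_rot: [-0.001, 1.0, 0.024, -0.003]
wrist_force: [0.1, 0.2, 0.4]
finger_gap: 0.0252
gripper_force: 0.0
[[-112.33396578 -187.22141571   62.62856727]]
turn [-0.0017  0.005   0.0001] shift [80.3  1.8 -1.8]
```

```bash
python3 -m creep '[[0,0.005,0,9,2,-2,0.7],[0,0.005,0,18,2,-2,0.7],[0,0.005,0,26,2,-2,0.7],[0,0.005,0,34,2,-2,0.7],[0,0.005,0,42,2,-2,0.7],[0,0.005,0,50,2,-2,0.7],[0,0.005,0,56,2,-2,0.7],[0,0.005,0,62,2,-2,0.7],[0,0.005,0,68,2,-2,0.7],[0,0.005,0,73,2,-2,0.7],[0,0.005,0,77,2,-2,0.7],[0,0.005,0,81,2,-2,0.7]]'
python3 -m creep '[[0,0,0,0,0,0,0.7],[0,0,0,0,0,-25,0.7],[0,0,0,0,0,-50,0.7],[0,0,0,0,0,-50,0.7]]'
python3 - <<'E'
from h import *
c=wristcam();im=c['image'];cv2.imwrite('pics/w7.png',im[...,::-1])
p=np.load('p.npy');print(Fi(p,sense()['tcp_pos']))
g=cv2.inRange(im,(140,140,140),(255,255,255));k,l,st,ce=cv2.connectedComponentsWithStats(g)
for i in range(1,k):
    if st[i][4]>400:print(st[i],ce[i].round(1),Fi(p,onz(c,ce[i],.062)).round(1))
x,z=slope(60,20);print(proj(c,F(p,(x,-189,z))[0]),z)
for h in(60,7):
    x,z=slope(58.5,h);go(x,-250,z,16)
E
```

```text
clock: 11.05
tcp_pos: [0.5223, -0.2087, 0.0653]
ee_rot: [-0.0, 1.0, 0.024, 0.001]
wrist_force: [-0.2, 0.1, 0.0]
finger_gap: 0.026
gripper_force: 0.0
clock: 11.45
tcp_pos: [0.5241, -0.2102, 0.1191]
ee_rot: [0.002, 1.0, 0.024, 0.004]
wrist_force: [0.5, -0.8, 0.5]
finger_gap: 0.0259
gripper_force: 0.0
[[ -29.51403774 -190.59443945  117.14697886]]
[    0     0   512   129 19809] [299.2  30.4] [[  86.2 -217.5   62. ]]
[ 203   32   98  104 7823] [251.5  82.7] [[  57.5 -189.6   62. ]]
[ 329  173   40   76 1336] [343.7 203.1] [[ -19.9 -252.4   62. ]]
[ 415  226   97  152 8869] [474.5 297.7] [[ -95.4 -357.8   62. ]]
[ 104  235   68   57 2782] [135.6 263.4] [[ -65.8 -105.1   62. ]]
[   0  301  111   75 3986] [ 34.3 326. ] [[-119.9  -20.6   62. ]]
[ 232  301   61   35 1034] [267.5 313.5] [[-109.  -201.4   62. ]]
[250.52220657  72.62421735] 62.68699256974643
turn [ 2.400e-03 -2.844e-01 -1.000e-04] shift [102.2  59.4  16.3]
turn [ 2.400e-03 -2.844e-01 -1.000e-04] shift [87.3 59.3 67.1]
```

View pics/w7.png

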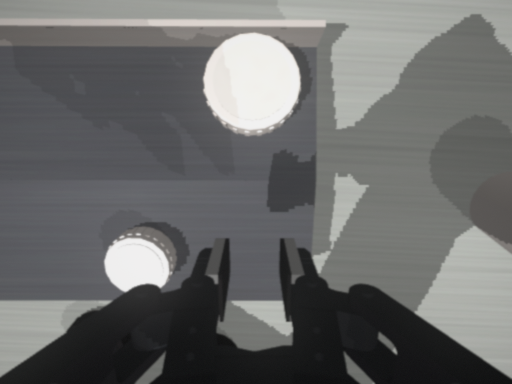

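Lid B lies at the stop, at (251,83), around y = -190. The small lid is undisturbed. I'll go round to the open end behind it.

```bash
python3 -m creep '[[0,0,0,0,20,0,1],[0,-0.07,0,25,40,0,1],[0,-0.14,0,50,59,5,1],[0,-0.21,0,80,59,10,1],[0,-0.284,0,102,59,16,1],[0,-0.284,0,97,59,34,1],[0,-0.284,0,92,59,51,1],[0,-0.284,0,87,59,66,1],[0,-0.284,0,87,59,66,1],[0,-0.284,0,87,59,66,1]]'
python3 - <<'E'
from h import *
p=np.load('p.npy');print(Fi(p,sense()['tcp_pos']))
x,z=slope(58.5,7);go(x,-150,z,16);go(x,16,z,16)
E
```

```text
clock: 12.5
tcp_pos: [0.6109, -0.2638, 0.0493]
ee_rot: [0.003, 0.99, 0.023, -0.141]
wrist_force: [0.4, -0.1, 1.1]
finger_gap: 0.0
gripper_force: 0.0
[[  55.77207547 -248.98027434   49.31475816]]
turn [-0.0006  0.0034 -0.0003] shift [  1.9 -99.   -1.8]
turn [-0.0006  0.0034 -0.0003] shift [   1.8 -265.    -1.7]
```

```bash
python3 -m creep '[[0,0.003,0,1,-8,-1,1],[0,0.003,0,2,-17,-2,1],[0,0.003,0,2,-27,-2,1],[0,0.003,0,2,-37,-2,1],[0,0.003,0,2,-47,-2,1],[0,0.003,0,2,-57,-2,1],[0,0.003,0,2,-67,-2,1],[0,0.003,0,2,-77,-2,1],[0,0.003,0,2,-87,-2,1],[0,0.003,0,2,-97,-2,1],[0,0.003,0,2,-107,-2,1],[0,0.003,0,2,-117,-2,1]]'
python3 -m creep '[[0,0,0,0,-10,0,1],[0,0,0,0,-20,0,1],[0,0,0,0,-30,0,1],[0,0,0,0,-40,0,1],[0,0,0,0,-50,0,1],[0,0,0,0,-60,0,1],[0,0,0,0,-70,0,1],[0,0,0,0,-80,0,1],[0,0,0,0,-89,0,1],[0,0,0,0,-97,0,1],[0,0,0,0,-105,0,1],[0,0,0,0,-112,0,1]]'
python3 - <<'E'
from h import *
p=np.load('p.npy')
c=wristcam();im=c['image'];cv2.imwrite('pics/w8.png',im[...,::-1])
g=cv2.inRange(im,(140,140,140),(255,255,255));g[:225]=0;k,l,st,ce=cv2.connectedComponentsWithStats(g)
for i in range(1,k):
    if st[i][4]>400:print(st[i],ce[i].round(1),Fi(p,onz(c,ce[i],.062)).round(1))
print(Fi(p,sense()['tcp_pos']))
x,z=slope(58,6);go(x,16,z,16);go(x,77,z,16)
E
```

```text
clock: 13.7
tcp_pos: [0.6086, -0.1458, 0.0509]
ee_rot: [0.003, 0.99, 0.024, -0.139]
wrist_force: [-0.1, 0.0, -0.0]
finger_gap: 0.0002
gripper_force: 0.1
clock: 14.9
tcp_pos: [0.6033, -0.034, 0.0509]
ee_rot: [0.003, 0.99, 0.024, -0.139]
wrist_force: [-0.4, 0.8, -1.0]
finger_gap: 0.0
gripper_force: 0.1
[   0  225   52   94 3252] [ 20.4 275. ] [[56.1 95.4 62. ]]
[ 103  225  122   83 7542] [160.1 259.8] [[66.4 25.5 62. ]]
[  0 314  77  29 718] [ 26.5 334.9] [[  6.4 112.7  62. ]]
[[ 58.99037211 -18.21673961  50.83002628]]
turn [-0.0003 -0.0001  0.0012] shift [ -1.2 -34.2   1.5]
turn [-0.0003 -0.0001  0.0012] shift [ -1.1 -95.2   1.5]
```

Lid B is travelling correctly just ahead of the finger. I'll push it through the lips.

```bash
python3 -m creep '[[0,0,0,-1,-8,1,1],[0,0,0,-1,-16,1,1],[0,0,0,-1,-24,1,1],[0,0,0,-1,-31,1,1],[0,0,0,-1,-37,1,1],[0,0,0,-1,-43,1,1],[0,0,0,-1,-49,1,1],[0,0,0,-1,-55,1,1],[0,0,0,-1,-61,1,1],[0,0,0,-1,-67,1,1]]'
python3 -m creep '[[0,0,0,0,-6,0,1],[0,0,0,0,-12,0,1],[0,0,0,0,-18,0,1],[0,0,0,0,-24,0,1],[0,0,0,0,-28,0,1],[0,0,0,0,-30,0,1],[0,0,0,0,-30,0,1],[0,0,0,0,-30,0,1]]'
python3 - <<'E'
from h import *
p=np.load('p.npy');print(Fi(p,sense()['tcp_pos']))
a=cv2.imread('pics/w5.png');b=wristcam()['image'][...,::-1];cv2.imwrite('pics/w9.png',b)
for im in(a,b):
    h=cv2.cvtColor(np.ascontiguousarray(im),cv2.COLOR_BGR2HSV);m=cv2.inRange(h,(8,120,60),(28,255,255));k,l,st,ce=cv2.connectedComponentsWithStats(m)
    print([(st[i].tolist(),ce[i].round(1).tolist()) for i in range(1,k) if st[i][4]>30])
E
```

```text
clock: 15.95
tcp_pos: [0.5993, 0.0312, 0.0505]
ee_rot: [0.004, 0.99, 0.024, -0.139]
wrist_force: [1.1, -5.9, -0.4]
finger_gap: -0.0002
gripper_force: 2.7
clock: 16.75
tcp_pos: [0.5975, 0.0621, 0.0501]
ee_rot: [0.003, 0.99, 0.024, -0.139]
wrist_force: [0.6, -2.7, 0.5]
finger_gap: -0.0002
gripper_force: 1.4
[[57.77521866 77.16727095 50.14702943]]
[([231, 218, 17, 22, 208], [238.3, 227.4])]
[([232, 216, 18, 22, 228], [239.4, 225.7])]
```

The lip blob matches lid A's shut state. I'll back off, lift and compare with the earlier view numerically.

```bash
python3 -m creep '[[0,0,0,0,5,0,1],[0,0,0,0,10,0,1],[0,0,0,0,18,0,1],[0,0,0,0,28,0,1],[0,0,0,0,41,0,1],[0,0,0,0,41,-20,1],[0,0,0,0,41,-45,1],[0,0,0,0,41,-70,1],[0,0,0,0,41,-90,1],[0,0,0,0,41,-90,1],[0,0,0,0,41,-90,1],[0,0,0,0,41,-90,1]]'
python3 - <<'E'
from h import *
p=np.load('p.npy');a=cv2.imread('pics/w6.png');c=wristcam();b=np.ascontiguousarray(c['image'][...,::-1]);cv2.imwrite('pics/w10.png',b)
for im in(a,b):
    h=cv2.cvtColor(im,cv2.COLOR_BGR2HSV);m=cv2.inRange(h,(8,120,60),(28,255,255));k,l,st,ce=cv2.connectedComponentsWithStats(m)
    print('lips',[(st[i].tolist(),ce[i].round(1).tolist()) for i in range(1,k) if st[i][4]>20])
    print('lane row',''.join('#' if v>200 else '+' if v>120 else '.' for v in im[208,0:260:3].mean(1)))
x,z=slope(59,20)
for y in(81,111,141,171,201):print(y,proj(c,F(p,(x,y,z))[0]).round())
im=read_camera('scene')
for y in(111,171):print('scene',proj(im,F(p,(x,y,z))[0]).round())
print(Fi(p,sense()['tcp_pos']))
E
```

```text
clock: 18.0
tcp_pos: [0.6229, 0.0222, 0.1349]
ee_rot: [0.003, 0.99, 0.024, -0.141]
wrist_force: [0.5, 0.3, -0.1]
finger_gap: -0.0
gripper_force: 0.0
lips [([186, 174, 11, 15, 97], [190.4, 180.4]), ([189, 230, 11, 15, 84], [193.9, 236.8])]
lane row .............................++#+++++++#########################++.....................
lips [([185, 170, 12, 17, 114], [190.3, 177.3]), ([189, 227, 12, 16, 95], [193.9, 234.8])]
lane row ..+++++++++.##########################+#########################+......................
81 [194. 204.]
111 [154. 204.]
141 [114. 204.]
171 [ 73. 204.]
201 [ 33. 204.]
scene [300. 186.]
scene [307. 173.]
[[ 81.40061012  36.28192394 134.97004348]]
```

Both lids sit in the magazine, about 60 mm apart along the lane. Both lips are back at their shut positions and the tool is clear, so I'll hand in.

```bash
python3 -c "
from cell import *
print(finish_job())"
```

```text
the job is handed in; nothing more can be done
None
```

Both large lids are in the magazine with the lips shut behind them; the small lid, tubs and ladle were left alone, and I handed the job in at about 18 s (no verdict was returned).

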